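# Hang the missing front beam of a bottle rack

## Robot

A 7-joint arm with a two-finger parallel gripper is mounted at the origin on the work surface. World frame = base frame: x ahead of the robot, y to its left, z up, the work surface at z = 0. Lengths are in m, angles in rad, forces in N, time in s.
With the tool pointing down it reaches from about 0.4 to 0.85 m from the base axis. Payload 10.4 kg.
Tool frame: the origin (TCP) lies on the centre line of the jaws, within the pads' length; the fingertips stand 11 mm ahead of it and the grasp point (between the pads) lies 8 mm behind it (tip_reach is the distance from the TCP to the fingertips, in m); z points along the fingers, y is the line along which they close (so a half turn about z gives the same grasp; the last joint's range is limited). The gripper opens to 85 mm and grips with 20 to 120 N. Pads are 22 mm wide; open, the fingers measure 114 mm over their backs; the gripper's body (76 mm by 85 mm) begins 54 mm behind the grasp point. The pads swing forward as they close: fully open they stand 13 mm farther back than shut.
Start: joints at [-1.348, 0.332, -0.065, 1.46, 0.022, 1.35, -0.088], TCP at [0.152, 0.606, 0.242] pointing down, gripper open.
Joint ranges: [-2.6, 2.6], [-0.5, 2.12], [-1.47, 1.34], [0.16, 2.42], [-1.27, 4.41], [0.06, 2.06], [-2.6, 2.6]. Speed limits (rad/s): [2.22, 2.22, 2.79, 2.79, 3.14, 3.14, 3.14].

## Interface

Orientations are given as a unit quaternion [x, y, z, w].
In Python, from workcell import get_obs, camera, hand_in, tip_reach gives the robot as it stands. The module is installed in compiled form; this text tells all that it offers.
- The arm moves only by the tool move_arm, never from a script. Its argument "plan" is a list of rows, each an object with "delta_pos": the shift along the tool's x, y, z in m, a list of three; "turn": the turn, a rotation vector about the tool's x, y, z in rad, a list of three; "fingers": the closure, from 0 (fully open) to 1 (shut). A call has 1 to 12 rows; each row is the pose to reach, as a shift and turn from the pose commanded when the call began, along the tool's axes at that moment; what a row does not reach only later rows make up. A row lasts 1/8 s, in which the tool goes at most 62.5 mm and 10.7 degrees, less where a joint would pass 70% of its speed; a pose out of reach is approached as far as the arm can. A call with a gripper value outside its range is refused whole. The fingers move at their own pace and stop on an object; "force" is the grip in N (left out, the last holds). Time passes only in rows, so rows that repeat a pose let the fingers close. It gives the time, the measured TCP pose, the force, the opening and the grip force at its end, in the units of the state.
- get_obs(): the state, without advancing time (a new reading comes with each control period).
- camera(name): name is "scene" or "top" or "wrist"; returns a dict with "color" (420x560x3 uint8, red, green, blue), "range_z" (420x560 float32, m along the optical axis (not along the pixel's ray), 0 where there is no reading), "fx", "fy", "cx", "cy" (pixels), "R" (3x3) and "t" (3): a world point X has camera coordinates R X + t; the wrist camera has in their place "tool_from_camera" (4x4, takes a point from camera to tool coordinates, whose origin is the TCP and whose axes are the flange's). Camera axes: x right, y down, z forward; pixel columns grow to the right and rows downward; lengths in m; the calibration is good to about 2 mm. A picture is of the moment at which its call begins: read the wrist's pose just before it.
- hand_in(): hands the job in; it is judged then, once.
The state is a dict: "clock": time; "joint_pos": joint angles; "joint_velocities": joint speeds; "tau": joint torques, N m; "position": TCP position; "ee_rot": TCP orientation; "ft_force": force on the tool from outside, world axes, zero at the start; "torque": the same for the moment, N m; "grip_width": opening from 0.0 (shut) to 1.0 (fully open); "grasp_force": force on a finger pad.
Only numpy, scipy, OpenCV 4.12 (cv2) and the standard library are available. Lean on these libraries where they do the work, as an engineer would, in place of code of your own. Each camera call takes 0.05 s, during which the arm holds its last target. There are 200 camera calls.

## Task

The bottle rack on the tasting bar is missing its front beam. Pick up the loose grey beam, hook the tabs at its two ends into the slots of the two front uprights, level with the back beam, and press it down, without forcing it, until it is fully home and both red spring catches have snapped out over its studs. Let go, and leave the bottles, glasses and the other things on the bar where they are.

Things in the scene. Friction and masses are not known exactly. Their poses are not given: they have to be found in the camera images.
- rack: bottle rack, fixed to the bar: dark wood plinth 205 x 300 x 20 mm (origin: centre of its underside; x from the front, open to the robot, to the back), two rear uprights with the fixed grey back beam, and a front frame: two dark green-grey channel uprights 36 mm wide, 232 mm high, 125 mm left (+y) and right of the middle, front faces at x -75 mm. Two half bottles lie on the plinth
- home (a point): nominal place of the beam's origin once fully home: at x -93, y 0, z 105 mm on the rack. The front frame is bolted to the plinth through elongated holes and stands on levelling screws: it, and so its slots and the true home, can be up to 8 mm to the left or right (rack y) and 3.5 mm above or below this nominal. Its x and direction are true
- slot (a point): nominal middle of the lower edge of the slot for the LEFT lower tab, on the front face. Slots go through a 5 mm face, are 12 mm wide, 38 mm high, 50 mm apart up each upright (lower edges at z 31, 81, 131, 181 mm); the right upright is alike. The beam's lower tabs belong in the 131 mm slots, the upper ones in the 181 mm slots, which is level with the back beam
- beam: loose steel beam, about 0.5 kg, standing on the bar: box 284 (y) x 26 (x) x 36 (z) mm, origin at the centre of its underside, tabs towards +x. At y +-125 a rear end plate 34 mm wide, 95 high (rear face x 18). Rubber saddles 10 mm high on top at y +-35 to 88; between them it is clear: grip it there across its 26 mm. A 6 mm round stud sticks out of each plate's outer edge at z 60
- tab (a point): root of the LEFT lower tab of the beam: at x 18, y 125, z 26 mm (underside of its shank). Each end plate has two tabs, 50 mm apart in height, 8 mm wide: an 8 mm high shank 8 mm long, then a lip 15 mm down behind it, tips at x 31 mm. A tab enters its slot with the beam 15 to 30 mm above its true home, goes in until the plate meets the face, then drops; the shank rests on the slot's lower edge
- catch_left (a joint): red spring wedge on the outer side of the left upright, 172 mm above the bar, in m: 0 = snapped out, grows as the beam's stud pushes it outwards (2 to 6 mm) during the last 14 mm of the way down; it jumps back to 0 over the stud 1 to 3 mm above fully home. Pushing past it takes 4 to 9 N at each end, more than the beam's own weight; then the slot edges stop it hard: more than 40 N would bend them
- catch_right (a joint): the same red spring wedge on the outer side of the right upright, in m: 0 = snapped out
- bottle_a: half bottle, 58 mm thick, 225 long, lying on the plinth's left half, neck to the front; origin under its middle
- bottle_b: half bottle like it, lying on the plinth's right half
- glass_a: wine glass, 165 mm high, 68 wide; origin under its foot
- glass_b: wine glass, 165 mm high, 68 wide; origin under its foot
- tasting_bottle: full bottle, 74 mm thick, 235 high, standing at the left of the bar; origin under it
- cork_bowl: terracotta bowl, 110 mm wide, 50 high; origin under it
- mallet: rubber mallet, 260 mm long, lying at the right of the bar; not needed

How it is judged:
By the outcome, as a careful person would: the job done as asked, in the order asked, and still so for the second after the job is handed in, with the robot touching nothing.
It also fails if it takes over 54 s, if anything falls off the work surface, if the arm or the gripper's body presses on something with over 40 N, if the wrist force passes 120 N, or if a joint passes its speed limit or range.

## Working session

There is one attempt and no reset: what is moved stays moved. The work goes in short steps, Python scripts to look and compute and a tool call to move; the robot and the scene stay as the last step left them, time stands still between calls to the robot, and variables do not carry over. Pictures are saved under pics/ and viewed, at most 10 in all, crops included, and the job is handed in when it is done.

Besides the shell and the picture viewer there is one more tool, called after "Request:" by a JSON object that holds its "name" and its "arguments". move_arm: Moves the arm, as the interface text tells. Its arguments: {"type":"object","properties":{"plan":{"type":"array","items":{"type":"object","properties":{"delta_pos":{"type":"array","items":{"type":"number"}},"turn":{"type":"array","items":{"type":"number"}},"fingers":{"type":"number"}}}},"force":{"type":"number"}},"required":["plan"]}

```bash
mkdir -p pics; cat > h.py <<'E'
import numpy as np, cv2
from workcell import get_obs, camera
from scipy.spatial.transform import Rotation as Ro
def pts(c):
    v,u=np.mgrid[:420,:560]; z=c['range_z']
    P=np.stack([(u-c['cx'])/c['fx']*z,(v-c['cy'])/c['fy']*z,z],-1)
    if 'R' in c: W=(P-c['t'])@c['R']
    else:
        o=c['obs']; T=np.array(c['tool_from_camera']); P=P@T[:3,:3].T+T[:3,3]
        W=P@Ro.from_quat(o['ee_rot']).as_matrix().T+np.array(o['position'])
    W[z==0]=np.nan
    return W
def grab(n):
    o=get_obs(); c=camera(n); c['obs']=o; return c
E
python3 - <<'E'
from h import *
import pickle
for n in ['scene','top']:
    c=grab(n); cv2.imwrite(f'pics/{n}0.png',c['color'][:,:,::-1]); pickle.dump(c,open(n+'.pkl','wb'))
    print(n,c['fx'],c['cx'],c['cy'],(-np.array(c['R']).T@c['t']).round(3),np.array(c['R']).round(2).tolist())
o=get_obs();print(o)
E
```

```text
scene 383.3048619213124 277.02373996927145 211.04646538046222 [ 1.155 -0.378  1.073] [[0.54, 0.84, 0.01], [0.68, -0.42, -0.6], [-0.5, 0.33, -0.8]]
top 510.4289539345405 281.53865459995546 205.07944399461087 [ 0.211 -0.009  2.025] [[-0.01, -1.0, -0.01], [-0.98, 0.01, -0.19], [0.19, 0.0, -0.98]]
{'clock': 0.1, 'joint_pos': array([-1.34760693,  0.33277631, -0.06472136,  1.46085489,  0.02159478,
        1.34986312, -0.08847998]), 'joint_velocities': array([ 0.00023111, -0.00064187,  0.001449  , -0.00409014, -0.00179794,
        0.00210359, -0.0016818 ]), 'tau': array([ 8.35790615e-04, -6.26750278e+01,  4.87586798e-02, -3.92420268e+01,
        1.63611380e-02,  7.15843649e-03,  1.24437361e-05]), 'position': array([0.15198839, 0.60591928, 0.2416169 ]), 'ee_rot': array([ 1.22556667e-01,  9.92461334e-01, -6.00859842e-04, -5.32604642e-05]), 'ft_force': array([-0.61469809, -0.73847189,  0.48217461]), 'torque': array([ 0.02227506,  0.0359841 , -0.0060941 ]), 'grasp_force': 0.0, 'grip_width': 0.9972783345963697}
```

View pics/scene0.png

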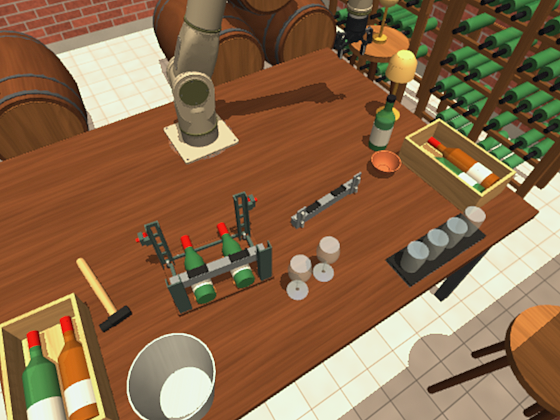

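View pics/top0.png

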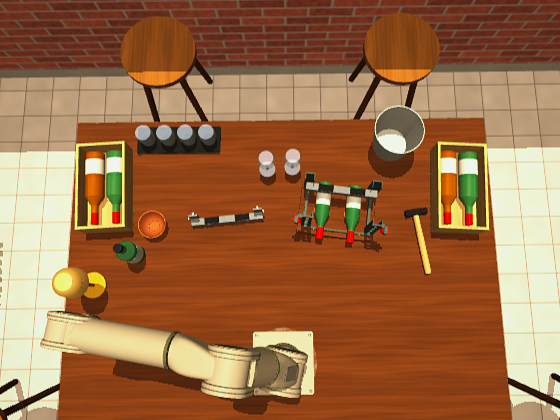

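The scene view shows the rack (bottles at about 195–240, 260, open front facing the robot) and the loose beam at (330,200). The top view shows the beam at (227,217) with its tabs pointing up the image (+x), the rack at (342,212), the glasses at (266,163) and (292,160), and the bowl at (151,224).

```bash
python3 - <<'E'
from h import *
import pickle
t=pickle.load(open('top.pkl','rb')); W=pts(t); s=pickle.load(open('scene.pkl','rb')); S=pts(s)
def box(n,m,W,wh):
    p=W[m]; 
    if len(p)<5: print(n,len(p)); return
    print(n,len(p),np.percentile(p,[2,50,98],axis=0).round(3).tolist())
    r=cv2.minAreaRect(p[:,:2].astype(np.float32)); print('   rect',np.round(r[0],4),np.round(r[1],3),round(r[2],2))
reg=np.zeros((420,560),bool); reg[195:240,180:272]=1
for lo,hi in [(.008,.12),(.025,.052),(.06,.12)]: box(f'beam{lo}',reg&(W[...,2]>lo)&(W[...,2]<hi),W,0)
reg[:]=0; reg[165:255,285:395]=1
for lo,hi in [(.012,.03),(.1,.15),(.15,.21),(.215,.25)]: box(f'rack{lo}',reg&(W[...,2]>lo)&(W[...,2]<hi),W,0)
# uprights tops
for nm,c,X in [('top',t,W),('scene',s,S)]:
    g=(X[...,2]>.215)&(X[...,2]<.25)&(X[...,0]>.3)&(X[...,0]<.8)&(abs(X[...,1]+.2)<.25)
    n,l,st,_=cv2.connectedComponentsWithStats(g.astype(np.uint8))
    for k in range(1,n):
        if st[k,4]>6: print(nm,st[k],np.percentile(X[l==k],[3,50,97],axis=0).round(3).tolist())
    rgb=c['color'].astype(int); red=(rgb[...,0]>120)&(rgb[...,1]<70)&(rgb[...,2]<70)&(X[...,2]>.13)&(X[...,2]<.21)
    n,l,st,_=cv2.connectedComponentsWithStats(red.astype(np.uint8))
    for k in range(1,n):
        if st[k,4]>3: print(nm,'red',st[k],np.nanmedian(X[l==k],axis=0).round(3))
S_=(S[...,2]>.008)&(S[...,2]<.11); reg[:]=0; reg[165:232,285:368]=1; box('beamS',S_&reg,S,0)
box('beamS hi',(S[...,2]>.07)&(S[...,2]<.11)&reg,S,0)
reg[:]=0; reg[225:305,280:345]=1; box('glassS',(S[...,2]>.1)&reg&(S[...,2]<.2),S,0)
E
```

```text
beam0.008 860 [[0.492, 0.056, 0.008], [0.551, 0.217, 0.034], [0.642, 0.382, 0.092]]
   rect [0.562  0.2226] [0.367 0.179] 89.32
beam0.025 503 [[0.528, 0.078, 0.027], [0.549, 0.213, 0.037], [0.573, 0.351, 0.049]]
   rect [0.5497 0.2158] [0.029 0.288] 5.36
beam0.06 70 [[0.55, 0.074, 0.061], [0.567, 0.325, 0.085], [0.584, 0.359, 0.105]]
   rect [0.5701 0.2164] [0.019 0.295] 5.6
rack0.012 1633 [[0.463, -0.371, 0.012], [0.554, -0.219, 0.02], [0.684, -0.071, 0.029]]
   rect [ 0.5887 -0.2352] [0.436 0.364] 89.25
rack0.1 738 [[0.486, -0.372, 0.105], [0.636, -0.229, 0.139], [0.736, -0.048, 0.149]]
   rect [ 0.6144 -0.1927] [0.363 0.22 ] 82.16
rack0.15 356 [[0.465, -0.387, 0.15], [0.525, -0.32, 0.181], [0.692, -0.049, 0.206]]
   rect [ 0.5804 -0.23  ] [0.358 0.195] 82.21
rack0.215 69 [[0.482, -0.36, 0.217], [0.501, -0.327, 0.233], [0.537, -0.078, 0.245]]
   rect [ 0.5114 -0.2193] [0.286 0.022] 81.96
top [302 212  11   7  26] [[0.517, -0.112, 0.22], [0.521, -0.098, 0.233], [0.534, -0.077, 0.241]]
top [372 220  11   8  39] [[0.482, -0.36, 0.218], [0.487, -0.343, 0.233], [0.504, -0.324, 0.245]]
t
[... 304 characters left out ...]
0.235]]
scene [144 221  17  14  95] [[0.487, -0.36, 0.216], [0.493, -0.343, 0.23], [0.511, -0.325, 0.235]]
scene red [248 198   2   4   6] [ 0.521 -0.064  0.184]
scene red [255 198   3   4   7] [ 0.529 -0.044  0.177]
scene red [143 233   5   4  16] [ 0.476 -0.368  0.184]
scene red [136 239   4   4  14] [ 0.479 -0.391  0.176]
beamS 874 [[0.536, 0.074, 0.01], [0.563, 0.212, 0.035], [0.595, 0.348, 0.092]]
   rect [0.5635 0.2128] [0.047 0.292] 5.35
beamS hi 108 [[0.557, 0.075, 0.071], [0.58, 0.105, 0.083], [0.596, 0.356, 0.095]]
   rect [0.5744 0.2166] [0.019 0.285] 5.58
glassS 1076 [[0.743, -0.078, 0.113], [0.777, -0.023, 0.161], [0.802, 0.076, 0.166]]
   rect [0.7705 0.0015] [0.062 0.163] 3.72
```

Request:
{"name": "move_arm", "arguments": {"plan": [{"delta_pos": [0, 0, -0.06], "turn": [0, 0, 0.1], "fingers": 0}, {"delta_pos": [-0.483, -0.281, -0.11], "turn": [0, 0, 1.232], "fingers": 0.3}, {"delta_pos": [-0.483, -0.281, -0.11], "turn": [0, 0, 1.232], "fingers": 0.3}, {"delta_pos": [-0.483, -0.281, -0.11], "turn": [0, 0, 1.232], "fingers": 0.3}, {"delta_pos": [-0.483, -0.281, -0.11], "turn": [0, 0, 1.232], "fingers": 0.3}, {"delta_pos": [-0.483, -0.281, -0.11], "turn": [0, 0, 1.232], "fingers": 0.3}, {"delta_pos": [-0.483, -0.281, -0.11], "turn": [0, 0, 1.232], "fingers": 0.3}, {"delta_pos": [-0.483, -0.281, -0.11], "turn": [0, 0, 1.232], "fingers": 0.3}, {"delta_pos": [-0.483, -0.281, -0.11], "turn": [0, 0, 1.232], "fingers": 0.3}, {"delta_pos": [-0.483, -0.281, -0.11], "turn": [0, 0, 1.232], "fingers": 0.3}, {"delta_pos": [-0.483, -0.281, -0.11], "turn": [0, 0, 1.232], "fingers": 0.3}, {"delta_pos": [-0.483, -0.281, -0.11], "turn": [0, 0, 1.232], "fingers": 0.3}]}}

```text
clock: 1.6
position: [0.5519, 0.2164, 0.3517]
ee_rot: [0.674, 0.739, -0.0, -0.0]
ft_force: [-0.4, 1.1, 0.5]
grip_width: 0.705
grasp_force: 0.0
```

```bash
python3 - <<'E'
from h import *
import pickle
c=grab('wrist'); pickle.dump(c,open('w1.pkl','wb')); o=c['obs']
cv2.imwrite('pics/w1.png',c['color'][:,:,::-1])
print(o['position'],o['ee_rot'],o['joint_pos'].round(2),c['fx'],np.array(c['tool_from_camera']).round(3).tolist(),o['ft_force'])
W=pts(c)
def box(n,m):
    p=W[m]; r=cv2.minAreaRect(p[:,:2].astype(np.float32)); print(n,len(p),np.percentile(p,[2,50,98],axis=0).round(4).tolist(),np.round(r[0],4),np.round(r[1],4),round(r[2],2))
near=(abs(W[...,0]-.55)<.08)&(abs(W[...,1]-.216)<.17)
box('box',near&(W[...,2]>.03)&(W[...,2]<.04)); box('sad',near&(W[...,2]>.042)&(W[...,2]<.05)); box('plate',near&(W[...,2]>.06)&(W[...,2]<.11))
E
```

```text
[0.55192422 0.21641348 0.35174717] [ 6.73507062e-01  7.39180613e-01 -3.68828559e-04 -3.50311850e-04] [-0.8   0.23  0.43  1.39 -0.1   1.55 -0.28] 314.763787344901 [[-0.002, -0.961, -0.278, 0.071], [1.0, -0.002, -0.0, 0.0], [-0.0, -0.278, 0.961, -0.131], [0.0, 0.0, 0.0, 1.0]] [-0.37714052  1.08344273  0.48190221]
box 3276 [[0.5314, 0.0826, 0.033], [0.5516, 0.2346, 0.0354], [0.5745, 0.3543, 0.0398]] [0.5599 0.2176] [0.0408 0.2828] 5.18
sad 324 [[0.5354, 0.1109, 0.0426], [0.5526, 0.1849, 0.0447], [0.5755, 0.3044, 0.0468]] [0.5537 0.2065] [0.0291 0.1967] 6.97
plate 549 [[0.5488, 0.0748, 0.0608], [0.5666, 0.3309, 0.0839], [0.5918, 0.3642, 0.0954]] [0.5714 0.219 ] [0.0235 0.296 ] 5.22
```

View pics/w1.png

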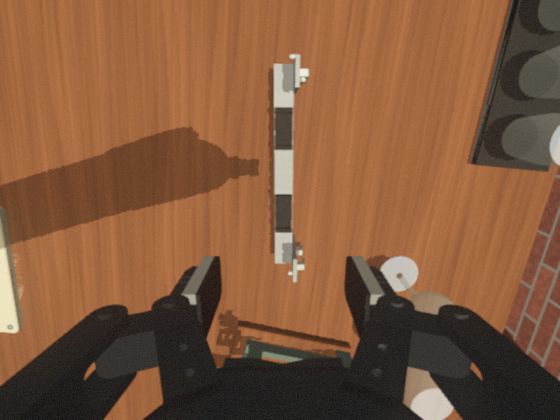

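The wrist view shows the beam running vertically: left end at (287,64), right end at (285,263), saddles at rows 108–150 and 195–232, and tabs on the right (+x). The clear grip section is around (284,172).

```bash
cat >> h.py <<'E'
def ray(c,uv,z):
    uv=np.asarray(uv,float).reshape(-1,2)
    d=np.c_[(uv[:,0]-c['cx'])/c['fx'],(uv[:,1]-c['cy'])/c['fy'],np.ones(len(uv))]
    if 'R' in c: C=-np.array(c['R']).T@c['t']; D=d@c['R']
    else:
        T=np.array(c['tool_from_camera']); Rw=Ro.from_quat(c['obs']['ee_rot']).as_matrix()
        C=Rw@T[:3,3]+c['obs']['position']; D=d@(Rw@T[:3,:3]).T
    return C+D*((z-C[2])/D[:,2])[:,None]
E
python3 - <<'E'
from h import *
import pickle
c=pickle.load(open('w1.pkl','rb')); rgb=c['color'].astype(int); hsv=cv2.cvtColor(c['color'],cv2.COLOR_RGB2HSV)
print([rgb[r,284].tolist() for r in (130,170,215,250)], rgb[170,265:305,:].sum(1).tolist())
roi=np.zeros((420,560),bool); roi[55:285,268:298]=1
dark=roi&(rgb.sum(2)<150); n,l,st,ce=cv2.connectedComponentsWithStats(dark.astype(np.uint8)); 
for k in range(1,n):
    if st[k,4]>300:
        v,u=np.where(l==k); p=ray(c,np.c_[u,v],.046); r=cv2.minAreaRect(p[:,:2].astype(np.float32)); print('saddle',st[k],np.round(r[0],4),np.round(r[1],4),r[2])
grey=roi&(hsv[...,1]<60)&(rgb.sum(2)>330); grey[:155]=0; grey[190:]=0
v,u=np.where(grey); p=ray(c,np.c_[u,v],.036); r=cv2.minAreaRect(p[:,:2].astype(np.float32)); print('mid',len(v),np.round(r[0],4),np.round(r[1],4),r[2])
E
```

```text
[[80, 67, 60], [201, 199, 183], [77, 67, 55], [145, 140, 124]] [327, 335, 315, 312, 259, 249, 242, 240, 283, 438, 556, 580, 590, 589, 581, 592, 580, 587, 583, 583, 582, 588, 585, 588, 589, 590, 581, 535, 445, 349, 335, 339, 336, 348, 342, 342, 336, 336, 321, 321]
mid 665 [0.5524 0.2165] [0.026  0.0487] 5.199645042419434
```

```bash
python3 - <<'E'
from h import *
import pickle
c=pickle.load(open('w1.pkl','rb')); g=c['color'].astype(float).sum(2)
prof=g[:,280:288].mean(1); e=[]
d=np.gradient(prof)
for lo,hi in [(100,116),(140,160),(185,203),(223,240)]:
    seg=prof[lo:hi]; m=(seg[:3].mean()+seg[-3:].mean())/2; i=np.where(np.diff(np.sign(seg-m)))[0][0]; v=lo+i+(m-seg[i])/(seg[i+1]-seg[i]); e.append(v)
# upper end edges lie at z .046
p=ray(c,[[283.5,v] for v in e],.046); print(np.round(e,2),p.round(4).tolist())
print('outer mid',(p[0]+p[3])/2,'inner mid',(p[1]+p[2])/2, np.linalg.norm(p[0]-p[3]),np.linalg.norm(p[1]-p[2]))
gr=(g>430)
for r in (120,): pass
A=[];B=[]
for v in range(156,190):
    row=g[v,262:305]; m=440; on=np.where(row>m)[0]
    i,j=on[0],on[-1]; A.append([262+i-1+(m-row[i-1])/(row[i]-row[i-1]),v]); B.append([262+j+(row[j]-m)/(row[j]-row[j+1]),v])
for E in (A,B):
    q=ray(c,E,.036); f=np.polyfit(q[:,1],q[:,0],1); print('edge',np.degrees(np.arctan(-f[0])),np.polyval(f,.217))
E
```

```text
[106.98 149.34 193.83 232.04] [[0.5451, 0.3042, 0.046], [0.5501, 0.2495, 0.046], [0.5558, 0.1875, 0.046], [0.561, 0.1302, 0.046]]
outer mid [0.55308431 0.2171784  0.046     ] inner mid [0.5529639  0.21849344 0.046     ] 0.17471186225840815 0.06221886509047558
edge 4.746429001894834 0.539541656904136
edge 5.11847153969884 0.5665227806008876
```

Request:
{"name": "move_arm", "arguments": {"plan": [{"delta_pos": [0, 0.001, 0.12], "fingers": 0.3}, {"delta_pos": [0, 0.001, 0.25], "fingers": 0.3}, {"delta_pos": [0, 0.001, 0.25], "fingers": 0.3}, {"delta_pos": [0, 0.001, 0.25], "fingers": 0.3}, {"delta_pos": [0, 0.001, 0.29], "fingers": 0.3}, {"delta_pos": [0, 0.001, 0.32], "fingers": 0.3}, {"delta_pos": [0, 0.001, 0.334], "fingers": 0.3}, {"delta_pos": [0, 0.001, 0.334], "fingers": 0.3}, {"delta_pos": [0, 0.001, 0.334], "fingers": 1}, {"delta_pos": [0, 0.001, 0.334], "fingers": 1}, {"delta_pos": [0, 0.001, 0.334], "fingers": 1}, {"delta_pos": [0, 0.001, 0.334], "fingers": 1}], "force": 70}}

```text
validation failed for argument at $.pl...
```

Request:
{"name": "move_arm", "arguments": {"plan": [{"delta_pos": [0, 0.001, 0.12], "turn": [0, 0, 0], "fingers": 0.3}, {"delta_pos": [0, 0.001, 0.25], "turn": [0, 0, 0], "fingers": 0.3}, {"delta_pos": [0, 0.001, 0.25], "turn": [0, 0, 0], "fingers": 0.3}, {"delta_pos": [0, 0.001, 0.25], "turn": [0, 0, 0], "fingers": 0.3}, {"delta_pos": [0, 0.001, 0.29], "turn": [0, 0, 0], "fingers": 0.3}, {"delta_pos": [0, 0.001, 0.32], "turn": [0, 0, 0], "fingers": 0.3}, {"delta_pos": [0, 0.001, 0.334], "turn": [0, 0, 0], "fingers": 0.3}, {"delta_pos": [0, 0.001, 0.334], "turn": [0, 0, 0], "fingers": 0.3}, {"delta_pos": [0, 0.001, 0.334], "turn": [0, 0, 0], "fingers": 1}, {"delta_pos": [0, 0.001, 0.334], "turn": [0, 0, 0], "fingers": 1}, {"delta_pos": [0, 0.001, 0.334], "turn": [0, 0, 0], "fingers": 1}, {"delta_pos": [0, 0.001, 0.334], "turn": [0, 0, 0], "fingers": 1}], "force": 70}}

```text
clock: 3.15
position: [0.5537, 0.2168, 0.0198]
ee_rot: [0.673, 0.739, 0.001, 0.0]
ft_force: [-3.0, -0.6, 6.9]
grip_width: 0.291
grasp_force: 70.9
```

Request:
{"name": "move_arm", "arguments": {"plan": [{"delta_pos": [0, 0, -0.02], "turn": [0, 0, 0], "fingers": 1}, {"delta_pos": [0, 0, -0.06], "turn": [0, 0, 0], "fingers": 1}, {"delta_pos": [0, 0, -0.12], "turn": [0, 0, 0], "fingers": 1}, {"delta_pos": [0, 0, -0.18], "turn": [0, 0, 0], "fingers": 1}, {"delta_pos": [0, 0, -0.24], "turn": [0, 0, 0], "fingers": 1}, {"delta_pos": [0, 0, -0.3], "turn": [0, 0, 0], "fingers": 1}, {"delta_pos": [-0.04, -0.03, -0.34], "turn": [0, 0, 0.05], "fingers": 1}, {"delta_pos": [-0.09, -0.06, -0.34], "turn": [0, 0, 0.1], "fingers": 1}, {"delta_pos": [-0.14, -0.09, -0.34], "turn": [0, 0, 0.15], "fingers": 1}, {"delta_pos": [-0.19, -0.11, -0.34], "turn": [0, 0, 0.2], "fingers": 1}, {"delta_pos": [-0.24, -0.13, -0.34], "turn": [0, 0, 0.232], "fingers": 1}, {"delta_pos": [-0.29, -0.15, -0.34], "turn": [0, 0, 0.232], "fingers": 1}]}}

```text
clock: 4.65
position: [0.4292, -0.0888, 0.3589]
ee_rot: [0.755, 0.656, 0.001, -0.0]
ft_force: [0.5, -0.4, -5.8]
grip_width: 0.291
grasp_force: 70.7
```

Request:
{"name": "move_arm", "arguments": {"plan": [{"delta_pos": [-0.05, -0.005, 0], "turn": [0, 0, 0], "fingers": 1}, {"delta_pos": [-0.1, -0.012, 0], "turn": [0, 0, 0], "fingers": 1}, {"delta_pos": [-0.124, -0.012, 0], "turn": [0, 0, 0], "fingers": 1}, {"delta_pos": [-0.124, -0.012, 0], "turn": [0, 0, 0], "fingers": 1}, {"delta_pos": [-0.124, -0.012, 0], "turn": [0, 0, 0], "fingers": 1}]}}

```text
clock: 5.28
position: [0.4014, -0.2071, 0.3585]
ee_rot: [0.754, 0.656, 0.0, -0.0]
ft_force: [-1.0, 0.4, -5.3]
grip_width: 0.297
grasp_force: 70.7
```

```bash
python3 - <<'E'
from h import *
import pickle
c=grab('wrist'); pickle.dump(c,open('w2.pkl','wb')); o=c['obs']
cv2.imwrite('pics/w2.png',c['color'][:,:,::-1])
print(o['position'],o['ee_rot'],o['joint_pos'].round(2),o['ft_force'])
W=pts(c)
g=(W[...,2]>.222)&(W[...,2]<.242)&(W[...,0]>.44)
n,l,st,_=cv2.connectedComponentsWithStats(g.astype(np.uint8))
for k in range(1,n):
    if st[k,4]>20: print(st[k],np.nanpercentile(W[l==k],[2,50,98],axis=0).round(4).tolist())
E
```

```text
[ 0.40139724 -0.20713456  0.35848151] [ 7.54449670e-01  6.56357654e-01  4.48932616e-04 -3.51040661e-04] [-0.56 -0.21  0.81  1.72  0.15  1.57  0.1 ] [-1.00132287  0.36680047 -5.33533975]
[ 415    8   43   59 1137] [[0.5191, -0.1128, 0.2225], [0.5241, -0.0911, 0.2335], [0.544, -0.076, 0.2356]]
```

View pics/w2.png

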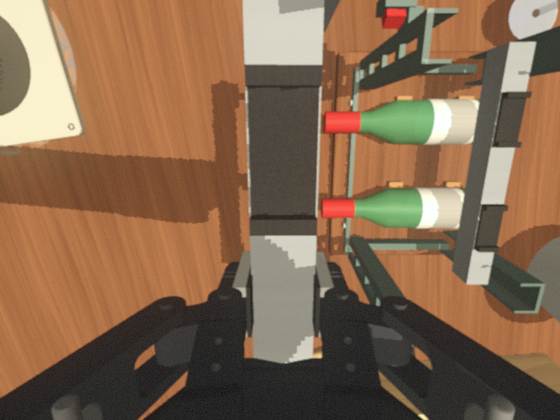

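The wrist view shows the held beam centred at column 283, with the left saddle at rows 66–234. The left front upright's top is at about (437,37) with its red catch at (396,18). The right front upright's top is hidden behind a finger, so I'll shift right to see it.

Request:
{"name": "move_arm", "arguments": {"plan": [{"delta_pos": [-0.06, 0, 0], "turn": [0, 0, 0], "fingers": 1}, {"delta_pos": [-0.12, 0, 0], "turn": [0, 0, 0], "fingers": 1}, {"delta_pos": [-0.17, 0, 0], "turn": [0, 0, 0], "fingers": 1}, {"delta_pos": [-0.17, 0, 0], "turn": [0, 0, 0], "fingers": 1}, {"delta_pos": [-0.17, 0, 0], "turn": [0, 0, 0], "fingers": 1}]}}

```text
clock: 5.95
position: [0.3787, -0.3749, 0.3578]
ee_rot: [0.754, 0.657, -0.0, -0.001]
ft_force: [0.1, 0.3, -5.7]
grip_width: 0.29
grasp_force: 70.7
```

```bash
python3 - <<'E'
from h import *
import pickle
c=grab('wrist'); pickle.dump(c,open('w3.pkl','wb')); o=c['obs']
cv2.imwrite('pics/w3.png',c['color'][:,:,::-1])
print(o['position'],o['ee_rot'])
a=np.radians(-8); ex=np.array([np.cos(a),np.sin(a)]); ey=np.array([-np.sin(a),np.cos(a)])
for f in ('w2.pkl','w3.pkl'):
    c=pickle.load(open(f,'rb')); W=pts(c)
    g=(W[...,2]>.215)&(W[...,2]<.245)&(W[...,0]>.44)
    n,l,st,_=cv2.connectedComponentsWithStats(g.astype(np.uint8))
    for k in range(1,n):
        if st[k,4]>20:
            p=W[l==k]; q=np.c_[p[:,:2]@ex,p[:,:2]@ey,p[:,2]]; print(f,st[k],np.nanpercentile(q,[1,5,50,95,99],axis=0).round(4).tolist())
E
```

```text
[ 0.37866705 -0.37491549  0.35780865] [ 7.54287019e-01  6.56544309e-01 -3.96764003e-04 -7.11669185e-04]
w2.pkl [ 411    8   47   60 1350] [[0.5287, -0.0374, 0.2157], [0.5289, -0.0373, 0.2173], [0.5316, -0.0176, 0.2327], [0.5489, -0.0022, 0.2352], [0.5507, -0.0014, 0.2358]]
w3.pkl [401 126  42  46 857] [[0.529, -0.287, 0.2161], [0.5292, -0.2862, 0.2184], [0.5308, -0.2701, 0.2333], [0.5483, -0.2524, 0.235], [0.5508, -0.2517, 0.2355]]
```

View pics/w3.png

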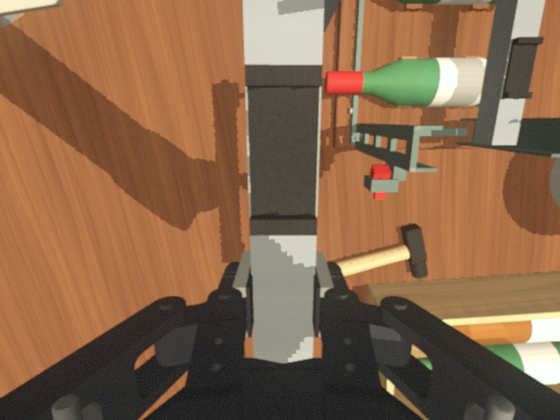

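```bash
python3 - <<'E'
from h import *
import pickle
for f in ('w2.pkl','w3.pkl'):
    c=pickle.load(open(f,'rb')); o=c['obs']; g=c['color'].astype(float).sum(2); W=pts(c)
    prof=g[:,270:296].mean(1); z=W[:,270:296,2]; zb=o['position'][2]
    Rm=Ro.from_quat(o['ee_rot']).as_matrix()
    d=np.gradient(prof); es=[lo+np.argmax(np.abs(d[lo:hi])) for lo,hi in [(55,76),(78,95),(210,225),(226,245)]]
    print(f,es,[ (np.nanmedian(z[r])-zb).round(4) for r in (40,60,75,100,150,200,210,228,242,255)])
    for v in es:
        for h in (.016,.026):
            p=(ray(c,[[283,v]],zb+h)[0]-o['position'])@Rm; print(v,h,p.round(4))
    # edges of beam in columns at row 50 and 245 at beam top
    for r in (50,243):
        row=g[r]; dd=np.gradient(row); a=235+np.argmax(dd[235:262]); b=305+np.argmin(dd[305:335]); 
        p=(ray(c,[[a,r],[b,r]],zb+.016)-o['position'])@Rm; print('edges',a,b,p.round(4).tolist())
E
```

```text
w2.pkl [np.int64(65), np.int64(85), np.int64(219), np.int64(235)] [np.float64(0.0154), np.float64(0.0154), np.float64(0.0253), np.float64(0.0196), np.float64(0.0192), np.float64(0.0196), np.float64(0.0192), np.float64(0.0252), np.float64(0.0154), np.float64(0.0153)]
65 0.016 [ 0.0889  0.0006 -0.0159]
65 0.026 [ 0.0874  0.0006 -0.0259]
85 0.016 [ 0.0827  0.0006 -0.0159]
85 0.026 [ 0.0817  0.0005 -0.0259]
219 0.016 [ 0.035   0.0005 -0.016 ]
219 0.026 [ 0.0382  0.0005 -0.026 ]
235 0.016 [ 0.0285  0.0004 -0.016 ]
235 0.026 [ 0.0322  0.0004 -0.026 ]
edges 243 322 [[0.0935, -0.0126, -0.0159], [0.0935, 0.0135, -0.0159]]
edges 249 316 [[0.0252, -0.0128, -0.016], [0.0251, 0.0133, -0.016]]
w3.pkl [np.int64(65), np.int64(85), np.int64(219), np.int64(235)] [np.float64(0.0153), np.float64(0.0157), np.float64(0.0251), np.float64(0.0193), np.float64(0.0193), np.float64(0.0194), np.float64(0.0191), np.float64(0.0249), np.float64(0.0148), np.float64(0.0152)]
65 0.016 [ 0.0889  0.0006 -0.016 ]
65 0.026 [ 0.0874  0.0006 -0.026 ]
85 0.016 [ 0.0827  0.0006 -0.016 ]
85 0.026 [ 0.0817  0.0005 -0.026 ]
219 0.016 [ 0.035   0.0005 -0.016 ]
219 0.026 [ 0.0382  0.0005 -0.026 ]
235 0.016 [ 0.0285  0.0004 -0.016 ]
235 0.026 [ 0.0322  0.0004 -0.026 ]
edges 244 322 [[0.0935, -0.0123, -0.0159], [0.0934, 0.0134, -0.016]]
edges 244 316 [[0.0252, -0.0148, -0.016], [0.0252, 0.0133, -0.016]]
```

```bash
python3 - <<'E'
from h import *
import pickle
c=pickle.load(open('w3.pkl','rb')); o=c['obs']; W=pts(c); zb=o['position'][2]; Rm=Ro.from_quat(o['ee_rot']).as_matrix()
z=np.nanmedian(W[:,262:304,2],1)-zb
print(z[60:70].round(4),z[230:240].round(4)); g=c['color'].astype(float).sum(2)[:,262:304].mean(1); print(g[228:240].round(),g[60:70].round())
print('tool y angle',np.degrees(np.arctan2(Rm[1,1],Rm[0,1])))
a=np.radians(-8); ex=np.array([np.cos(a),np.sin(a)]); ey=np.array([-np.sin(a),np.cos(a)])
print('tcp',o['position'][:2]@ex,o['position'][:2]@ey,Rm.round(4).tolist())
# top height of uprights
for f in ('w2.pkl','w3.pkl'):
    W=pts(pickle.load(open(f,'rb'))); g=(W[...,2]>.228)&(W[...,2]<.24)&(W[...,0]>.44); h,e=np.histogram(W[...,2][g],24); print(h,e[0],e[-1])
E
```

```text
[0.0156 0.0153 0.0149 0.0151 0.0151 0.025  0.0253 0.0252 0.0252 0.025 ] [0.025  0.025  0.0251 0.025  0.0252 0.025  0.015  0.015  0.015  0.0151]
[221. 222. 220. 221. 221. 218. 265. 434. 572. 594. 588. 574.] [634. 635. 636. 623. 537. 343. 230. 231. 234. 234.]
tool y angle -7.926248309187548
tcp 0.4271600434690756 -0.31856656680421025 [[0.1379, 0.9904, -0.0015], [0.9904, -0.1379, 0.0006], [0.0003, -0.0016, -1.0]]
[ 14  15  12  19  17  14  19  20  18  21  17  20  17  37  71 128 121 109
  97  64  25  11   4   2] 0.22803413028357483 0.23679642937089523
[  6   7   7  11  14   7  12   9  10   8   5   8  10  20  36  69 101  92
  67  55  33  19   5   1] 0.22802640505336838 0.2362898501473643
```

Request:
{"name": "move_arm", "arguments": {"plan": [{"delta_pos": [0.06, 0.01, 0], "turn": [0, 0, 0], "fingers": 1}, {"delta_pos": [0.12, 0.02, 0], "turn": [0, 0, 0], "fingers": 1}, {"delta_pos": [0.1745, 0.0285, 0], "turn": [0, 0, 0], "fingers": 1}, {"delta_pos": [0.1745, 0.0285, 0.04], "turn": [0, 0, 0], "fingers": 1}, {"delta_pos": [0.1745, 0.0285, 0.09], "turn": [0, 0, 0], "fingers": 1}, {"delta_pos": [0.1745, 0.0285, 0.14], "turn": [0, 0, 0], "fingers": 1}, {"delta_pos": [0.1745, 0.0285, 0.18], "turn": [0, 0, 0], "fingers": 1}, {"delta_pos": [0.1745, 0.0285, 0.208], "turn": [0, 0, 0], "fingers": 1}, {"delta_pos": [0.1745, 0.0285, 0.208], "turn": [0, 0, 0], "fingers": 1}, {"delta_pos": [0.1745, 0.0285, 0.208], "turn": [0, 0, 0], "fingers": 1}]}}

```text
clock: 7.25
position: [0.4315, -0.2064, 0.1517]
ee_rot: [0.754, 0.657, 0.001, 0.0]
ft_force: [0.4, 0.2, -5.2]
grip_width: 0.286
grasp_force: 70.8
```

```bash
cat >> h.py <<'E'
a=np.radians(-8); ex=np.array([np.cos(a),np.sin(a)]); ey=np.array([-np.sin(a),np.cos(a)])
def st():
    o=get_obs(); p=o['position']; Rm=Ro.from_quat(o['ee_rot']).as_matrix()
    print('t',o['clock'],'x',p[:2]@ex,'y',p[:2]@ey,'z',p[2],'yaw',np.degrees(np.arctan2(Rm[1,1],Rm[0,1])),'tilt',Rm[:2,2].round(4),'f',o['ft_force'].round(1),'M',o['torque'].round(2))
E
python3 - <<'E'
from h import *
st()
c=grab('scene'); im=cv2.resize(c['color'][150:330,90:330],None,fx=3.2,fy=3.2,interpolation=2); cv2.imwrite('pics/s1.png',im[:,:,::-1])
E
```

```text
t 7.25 x 0.45600646907464853 y -0.14437957583957278 z 0.15167681189230783 yaw -7.889020612228709 tilt [0.0023 0.0012] f [ 0.4  0.2 -5.2] M [-0.03 -0.02  0.03]
```

View pics/s1.png

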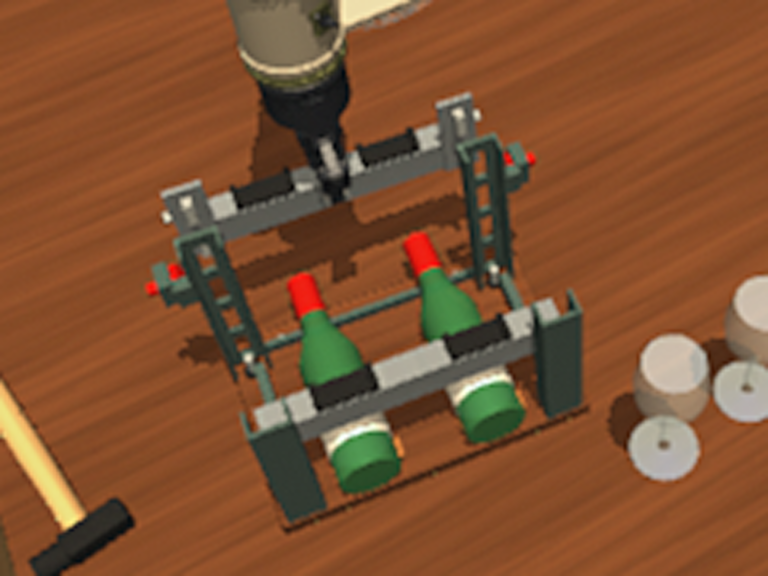

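The scene view shows the beam held level in front of the frame, with its left end plate at (457,125) ahead of the left upright (487,150) and its right end plate at (187,208) ahead of the right upright (205,240). Both are aligned laterally and the catches are out.

Request:
{"name": "move_arm", "arguments": {"plan": [{"delta_pos": [0, 0.015, 0.0015], "turn": [0, 0, 0], "fingers": 1}, {"delta_pos": [0, 0.03, 0.0015], "turn": [0, 0, 0], "fingers": 1}, {"delta_pos": [0, 0.038, 0.0015], "turn": [0, 0, 0], "fingers": 1}, {"delta_pos": [0, 0.042, 0.0015], "turn": [0, 0, 0], "fingers": 1}, {"delta_pos": [0, 0.045, 0.0015], "turn": [0, 0, 0], "fingers": 1}, {"delta_pos": [0, 0.047, 0.0015], "turn": [0, 0, 0], "fingers": 1}, {"delta_pos": [0, 0.047, 0.0015], "turn": [0, 0, 0], "fingers": 1}]}}

```text
clock: 8.18
position: [0.477, -0.2136, 0.1488]
ee_rot: [0.755, 0.656, 0.0, -0.0]
ft_force: [-0.9, 0.4, -5.6]
grip_width: 0.296
grasp_force: 70.9
```

```bash
python3 -c "
from h import *
st()"
```

```text
t 8.175 x 0.5021130730302157 y -0.1451188691424543 z 0.14882374474127577 yaw -7.970840518410093 tilt [0.     0.0001] f [-0.9  0.4 -5.6] M [-0.04  0.03  0.05]
```

Request:
{"name": "move_arm", "arguments": {"plan": [{"delta_pos": [0, 0.003, 0], "turn": [0, 0, 0], "fingers": 1}, {"delta_pos": [0, 0.006, 0], "turn": [0, 0, 0], "fingers": 1}, {"delta_pos": [0, 0.008, 0], "turn": [0, 0, 0], "fingers": 1}, {"delta_pos": [0, 0.008, 0], "turn": [0, 0, 0], "fingers": 1}]}}

```text
clock: 8.68
position: [0.4851, -0.2148, 0.1487]
ee_rot: [0.755, 0.656, -0.0, -0.0]
ft_force: [0.6, 0.4, -6.2]
grip_width: 0.289
grasp_force: 70.9
```

```bash
python3 -c "
from h import *
st()"
```

```text
t 8.675 x 0.5102536945287129 y -0.145151939328092 z 0.14870535378337554 yaw -7.966238471757326 tilt [-0.0002 -0.0002] f [ 0.6  0.4 -6.2] M [-0.02  0.02 -0.01]
```

Request:
{"name": "move_arm", "arguments": {"plan": [{"delta_pos": [0, 0.001, 0], "turn": [0, 0, 0], "fingers": 1}, {"delta_pos": [0, 0.0015, 0], "turn": [0, 0, 0], "fingers": 1}, {"delta_pos": [0, 0.0015, 0], "turn": [0, 0, 0], "fingers": 1}]}}

```text
clock: 9.05
position: [0.486, -0.2149, 0.1487]
ee_rot: [0.755, 0.656, -0.0, -0.0]
ft_force: [-4.7, 0.7, -4.2]
grip_width: 0.294
grasp_force: 71.2
```

```bash
python3 -c "
from h import *
st()"
```

```text
t 9.05 x 0.511197356985446 y -0.14520382050415193 z 0.1486528264234588 yaw -7.968758603326231 tilt [-0.0009  0.0003] f [-4.7  0.7 -4.2] M [0.07 0.65 0.27]
```

Request:
{"name": "move_arm", "arguments": {"plan": [{"delta_pos": [0, -0.0007, 0.002], "turn": [0, 0, 0], "fingers": 1}, {"delta_pos": [0, -0.0007, 0.005], "turn": [0, 0, 0], "fingers": 1}, {"delta_pos": [0, -0.0007, 0.008], "turn": [0, 0, 0], "fingers": 1}, {"delta_pos": [0, -0.0007, 0.011], "turn": [0, 0, 0], "fingers": 1}, {"delta_pos": [0, -0.0007, 0.011], "turn": [0, 0, 0], "fingers": 1}]}}

```text
clock: 9.68
position: [0.486, -0.2151, 0.1379]
ee_rot: [0.755, 0.656, 0.0, 0.0]
ft_force: [-2.7, -0.0, -0.6]
grip_width: 0.291
grasp_force: 71.7
```

```bash
python3 -c "
from h import *
st()"
```

```text
t 9.675 x 0.5112140237941436 y -0.1453424985057417 z 0.13792667022391286 yaw -7.966647588726311 tilt [ 0.0005 -0.0003] f [-2.7 -0.  -0.6] M [-0.18  0.33  0.2 ]
```

Request:
{"name": "move_arm", "arguments": {"plan": [{"delta_pos": [0, 0, 0.0015], "turn": [0, 0, 0], "fingers": 1}, {"delta_pos": [0, 0, 0.003], "turn": [0, 0, 0], "fingers": 1}, {"delta_pos": [0, 0, 0.0045], "turn": [0, 0, 0], "fingers": 1}, {"delta_pos": [0, 0, 0.006], "turn": [0, 0, 0], "fingers": 1}]}}

```text
clock: 10.18
position: [0.4858, -0.2143, 0.1312]
ee_rot: [0.754, 0.656, 0.0, -0.0]
ft_force: [-0.2, 1.2, -7.5]
grip_width: 0.291
grasp_force: 70.7
```

```bash
python3 -c "
from h import *
st()"
```

```text
t 10.175 x 0.5108629054042477 y -0.14461692478748664 z 0.13123463429233384 yaw -7.948474086651091 tilt [-0.0003  0.0005] f [-0.2  1.2 -7.5] M [0.15 0.08 0.05]
```

Request:
{"name": "move_arm", "arguments": {"plan": [{"delta_pos": [0, 0, 0.0007], "turn": [0, 0, 0], "fingers": 1}, {"delta_pos": [0, 0, 0.0014], "turn": [0, 0, 0], "fingers": 1}, {"delta_pos": [0, 0, 0.0014], "turn": [0, 0, 0], "fingers": 1}]}}

```text
clock: 10.55
position: [0.4857, -0.2146, 0.1302]
ee_rot: [0.754, 0.656, 0.0, -0.0]
ft_force: [0.4, 0.9, -7.2]
grip_width: 0.294
grasp_force: 70.8
```

```bash
python3 -c "
from h import *
st()"
```

```text
t 10.55 x 0.5108762197991904 y -0.14492819545467034 z 0.13017482094324873 yaw -7.958057192496205 tilt [-0.0002  0.0003] f [ 0.4  0.9 -7.2] M [0.26 0.08 0.13]
```

Request:
{"name": "move_arm", "arguments": {"plan": [{"delta_pos": [0, 0, 0.0007], "turn": [0, 0, 0], "fingers": 1}, {"delta_pos": [0, 0, 0.0014], "turn": [0, 0, 0], "fingers": 1}, {"delta_pos": [0, 0, 0.0014], "turn": [0, 0, 0], "fingers": 1}]}}

```text
clock: 10.92
position: [0.4858, -0.215, 0.129]
ee_rot: [0.755, 0.656, -0.0, 0.0]
ft_force: [-0.9, 0.0, -5.0]
grip_width: 0.289
grasp_force: 71.0
```

```bash
python3 -c "
from h import *
st()"
```

```text
t 10.925 x 0.5109625230198197 y -0.14529095652260676 z 0.12899758988536705 yaw -7.9775441248009615 tilt [ 0.0001 -0.0001] f [-0.9  0.  -5. ] M [-0.01  0.2   0.2 ]
```

Request:
{"name": "move_arm", "arguments": {"plan": [{"delta_pos": [0, 0, 0.0005], "turn": [0, 0, 0], "fingers": 1}, {"delta_pos": [0, 0, 0.001], "turn": [0, 0, 0], "fingers": 1}, {"delta_pos": [0, 0, 0.001], "turn": [0, 0, 0], "fingers": 1}]}}

```text
clock: 11.3
position: [0.4858, -0.2149, 0.128]
ee_rot: [0.755, 0.656, 0.0, 0.0]
ft_force: [-2.0, -0.1, -4.3]
grip_width: 0.291
grasp_force: 71.2
```

```bash
python3 -c "
from h import *
st()"
```

```text
t 11.3 x 0.5110032861445065 y -0.1451664840975776 z 0.12799274237309602 yaw -7.965851722827467 tilt [ 0.0001 -0.    ] f [-2.  -0.1 -4.3] M [-0.05  0.2   0.18]
```

Request:
{"name": "move_arm", "arguments": {"plan": [{"delta_pos": [0, -0.0003, 0.0005], "turn": [0, 0, 0], "fingers": 1}, {"delta_pos": [0, -0.0003, 0.001], "turn": [0, 0, 0], "fingers": 1}, {"delta_pos": [0, -0.0003, 0.001], "turn": [0, 0, 0], "fingers": 1}]}}

```text
clock: 11.68
position: [0.486, -0.2149, 0.1278]
ee_rot: [0.755, 0.656, 0.001, 0.0]
ft_force: [-5.1, 2.3, 7.9]
grip_width: 0.296
grasp_force: 72.9
```

```bash
python3 - <<'E'
from h import *
st()
c=grab('scene'); im=cv2.resize(c['color'][165:275,120:280],None,fx=5,fy=5,interpolation=2); cv2.imwrite('pics/s2.png',im[:,:,::-1])
E
```

```text
t 11.675 x 0.5111614201789192 y -0.1452135183290465 z 0.12783923600050837 yaw -7.965307421559893 tilt [0.0011 0.0003] f [-5.1  2.3  7.9] M [0.45 0.71 0.17]
```

View pics/s2.png

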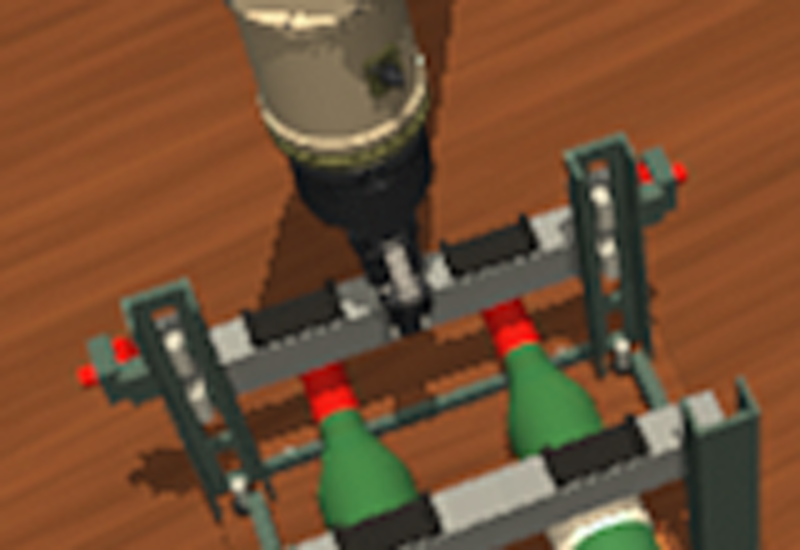

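The view shows all four tabs through the slots on both uprights, at (180,355) and (602,215). The red wedges are back at the upright sides, at (122,350) and (645,173). I'll press slightly more to confirm it's seated, then compare the catch positions with the start.

Request:
{"name": "move_arm", "arguments": {"plan": [{"delta_pos": [0, -0.0003, 0.0003], "turn": [0, 0, 0], "fingers": 1}, {"delta_pos": [0, -0.0003, 0.0006], "turn": [0, 0, 0], "fingers": 1}, {"delta_pos": [0, -0.0003, 0.0006], "turn": [0, 0, 0], "fingers": 1}]}}

```text
clock: 12.1
position: [0.486, -0.2149, 0.1278]
ee_rot: [0.754, 0.656, 0.001, 0.0]
ft_force: [-5.6, 3.0, 15.0]
grip_width: 0.294
grasp_force: 73.9
```

```bash
python3 - <<'E'
from h import *
import pickle
st()
for nm,c in (('before',pickle.load(open('scene.pkl','rb'))),('now',grab('scene'))):
    rgb=c['color'].astype(float); X=pts(c)
    w=np.clip((rgb[...,0]-2*np.maximum(rgb[...,1],rgb[...,2]))/150,0,1)
    red=((w>.15)).astype(np.uint8); red[:185]=0; red[250:]=0; red[:,:130]=0; red[:,265:]=0
    n,l,s,_=cv2.connectedComponentsWithStats(red)
    for k in range(1,n):
        if s[k,4]>3:
            v,u=np.where(l==k); ww=w[v,u]; print(nm,s[k],((u*ww).sum()/ww.sum()).round(2),((v*ww).sum()/ww.sum()).round(2),ww.sum().round(1))
E
```

```text
t 12.1 x 0.511214254990942 y -0.14520272815249602 z 0.12778210358945852 yaw -7.96261277444772 tilt [0.0018 0.0005] f [-5.6  3.  15. ] M [0.74 1.06 0.15]
before [255 197   3   5  10] 255.64 199.03 6.8
before [247 198   3   3   7] 248.21 199.1 5.6
before [217 222  12  15 110] 221.81 228.25 95.0
before [142 232   6   5  19] 144.33 234.32 14.8
before [180 235  13  15 117] 185.47 241.11 101.5
before [135 238   5   5  16] 136.93 239.71 11.6
now [255 197   3   5  10] 255.65 199.03 6.8
now [247 198   3   3   7] 248.21 199.1 5.5
now [216 225  12  12  85] 221.58 229.91 64.9
now [142 232   6   5  19] 144.33 234.31 14.8
now [135 238   5   5  16] 136.93 239.71 11.6
now [180 238  12  12  90] 185.27 242.94 69.3
```

Both catches are exactly where they were at the start, and the beam is hard against its stop. I'll release and retreat.

Request:
{"name": "move_arm", "arguments": {"plan": [{"delta_pos": [0, -0.0007, -0.0012], "turn": [0, 0, 0], "fingers": 1}, {"delta_pos": [0, -0.0007, -0.0012], "turn": [0, 0, 0], "fingers": 0.3}, {"delta_pos": [0, -0.0007, -0.0012], "turn": [0, 0, 0], "fingers": 0.3}, {"delta_pos": [0, -0.0007, -0.0012], "turn": [0, 0, 0], "fingers": 0.3}, {"delta_pos": [0, -0.0007, -0.0012], "turn": [0, 0, 0], "fingers": 0.3}, {"delta_pos": [0, -0.0007, -0.03], "turn": [0, 0, 0], "fingers": 0.3}, {"delta_pos": [0, -0.0007, -0.08], "turn": [0, 0, 0], "fingers": 0.3}, {"delta_pos": [0, -0.0007, -0.13], "turn": [0, 0, 0], "fingers": 0.3}, {"delta_pos": [0, -0.0007, -0.18], "turn": [0, 0, 0], "fingers": 0.3}, {"delta_pos": [0, -0.0007, -0.2], "turn": [0, 0, 0], "fingers": 0.3}, {"delta_pos": [0, -0.0007, -0.2], "turn": [0, 0, 0], "fingers": 0.3}]}}

```text
clock: 13.52
position: [0.4851, -0.2149, 0.3275]
ee_rot: [0.754, 0.656, 0.001, 0.001]
ft_force: [-0.7, -0.4, -0.0]
grip_width: 0.704
grasp_force: 0.0
```

```bash
python3 - <<'E'
from h import *
st()
c=grab('wrist'); W=pts(c); cv2.imwrite('pics/w4.png',c['color'][:,:,::-1])
c=grab('scene'); rgb=c['color'].astype(float); w=np.clip((rgb[...,0]-2*np.maximum(rgb[...,1],rgb[...,2]))/150,0,1)
red=(w>.15).astype(np.uint8); red[:185]=0; red[250:]=0; red[:,:130]=0; red[:,265:]=0
n,l,s,ce=cv2.connectedComponentsWithStats(red); print([(s[k].tolist(),ce[k].round(1).tolist()) for k in range(1,n) if s[k,4]>3])
E
```

```text
t 13.525 x 0.5102564305237101 y -0.14529034403627689 z 0.32745219305809786 yaw -7.952437035903194 tilt [0.0024 0.0001] f [-0.7 -0.4 -0. ] M [0.04 0.03 0.02]
[([255, 197, 3, 5, 10], [255.8, 199.1]), ([247, 198, 3, 3, 7], [248.0, 199.0]), ([216, 225, 12, 12, 86], [221.3, 229.8]), ([142, 232, 6, 5, 19], [144.3, 234.1]), ([180, 237, 12, 13, 93], [185.3, 242.7]), ([135, 238, 5, 5, 16], [136.9, 239.8])]
```

View pics/w4.png

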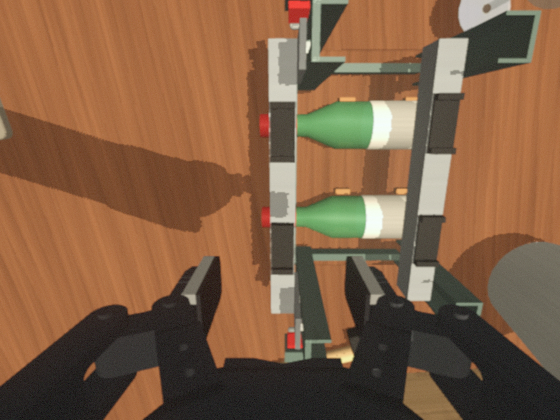

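The final wrist view shows the beam seated flush against both uprights (column 283, rows 40–310), with the catches over the studs at (298,12) and (293,340). The bottles are undisturbed and the arm is clear.

```bash
python3 -c "
from workcell import hand_in
print(hand_in())"
```

```text
the job is handed in; nothing more can be done
None
```

The front beam is fully home in both front uprights with both red catches snapped out over its studs, the gripper has let go and is clear, and the job was handed in at about 13.6 s; I saw nothing else on the bar disturbed.

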